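Put the medicine kit away in the acrylic drawer

TASK

Put the medicine kit away in the open acrylic drawer, each thing in its own white insert: stand the short wide-capped medicine bottle in the square bin and the jar with the silicone lid in the round cup, stand the grey inhaler spacer over the peg, and lay the folded nail clipper flat and lengthwise in the long low tray. Leave the taller bottle with the narrow cap and the open jar without a lid standing where they are.

Things in the scene. Friction and masses are not known exactly. Their poses are not given: they have to be found in the camera images.
- bottle_mid (a point): Short amber medicine bottle, upright, 44 mm across and 84 mm high, with a white cap nearly as wide as the bottle (43 mm, top 20 mm). This point is its centre, half-way up; z is up along its axis. About 0.09 kg. Belongs in the square bin.
- jar_mid (a point): Small glass jar, upright, 52 mm across, 68 mm high with its flat grey silicone lid (top 8 mm) and a small 5 mm tab on the lid. This point is its centre, half-way up; z is up along its axis. About 0.16 kg. Belongs in the round cup.
- spacer_mid (a point): Grey inhaler spacer, standing upright on its open end: a tube 46 mm across outside (a 48 mm band at 60 to 65 mm height) and 40 mm inside, hollow from below to 64 mm, then narrowing to a 24 mm mouthpiece; 90 mm high. This point is its centre, half-way up; z is up along its axis. About 0.07 kg. Belongs over the peg, mouthpiece up.
- clipper_mid (a point): Folded steel nail clipper lying flat: 72 mm long (along its x), 14 mm wide (along y; 16 mm at its jaw, the last 4 mm at +x), 12 mm high. This point is its centre, 6 mm above what it lies on. About 0.05 kg. Belongs in the long tray.
- bin: White square open bin fixed in the drawer, 68 x 68 mm outside, 62 x 62 mm inside. Origin at the centre of its underside, sides along x and y, z up; its floor lies 3 mm and its rim 20 mm above the origin.
- cup: White round open cup fixed in the drawer, 78 mm across outside, 72 mm inside. Origin at the centre of its underside, z up; its floor lies 3 mm and its rim 14 mm above the origin. The four inserts fill the four quarters of the drawer in any arrangement, centres 100 mm apart.
- tray: White oblong low tray fixed in the drawer, 94 mm long (along its x) and 66 mm wide (y) outside, 88 x 60 mm inside. Origin at the centre of its underside, z up; its floor lies 3 mm and its rim 10 mm above the origin. The drawer is a clear box, 212 x 212 mm, walls up to 42 mm above the table; behind it (+x) is its case, 64 mm high.
- peg: White upright peg, 14 mm thick, rising from the centre of a round foot 72 mm across, fixed in the drawer. Origin at the centre of the foot's underside, z up; the foot's top lies 3 mm and the rounded tip of the peg 38 mm above the origin.
- tall_bottle_mid (a point): Look-alike, not to be moved: amber bottle 44 mm across like the medicine bottle, but 116 mm high, with sloping shoulders from 70 mm up and a narrow white cap 20 mm across. This point is its centre, half-way up; z is up along its axis. 
- open_jar_mid (a point): Look-alike, not to be moved: glass jar 52 mm across and 60 mm high, open at the top, with no lid. This point is its centre, half-way up; z is up along its axis. All ten loose things, four low bystanders among them (funnel 58 mm high, soap on a dish, floss case, flat tin; at most 75 mm across), are mixed on both sides of the drawer, centres at least 95 mm apart.
There are look-alikes about, which are no part of the job. What is shaped like the part that bears jar_mid but purple is not meant. What is shaped like the tray but pink is not meant.

How it is judged:
By the outcome, as a careful person would: the job done as asked, in the order asked, and still so for the second after the job is handed in, with the robot touching nothing.
It also fails if it takes over 115 s, if anything falls off the work surface, if the arm or the gripper's body presses on something with over 40 N, if the wrist force passes 120 N, or if a joint passes its speed limit or range.

ROBOT

A 7-joint arm with a two-finger parallel gripper is mounted at the origin on the work surface. World frame = base frame: x ahead of the robot, y to its left, z up, the work surface at z = 0. Lengths are in m, angles in rad, forces in N, time in s.
With the tool pointing down it reaches from about 0.4 to 0.85 m from the base axis. Payload 10.4 kg.
Tool frame: the origin (TCP) lies on the centre line of the jaws, within the pads' length; the fingertips stand 11 mm ahead of it and the grasp point (between the pads) lies 8 mm behind it (manip.finger_overhang is the distance from the TCP to the fingertips, in m); z points along the fingers, y is the line along which they close (so a half turn about z gives the same grasp; the last joint's range is limited). The gripper opens to 85 mm and grips with 20 to 120 N. Pads are 22 mm wide; open, the fingers measure 114 mm over their backs; the gripper's body (76 mm by 85 mm) begins 54 mm behind the grasp point. The pads swing forward as they close: fully open they stand 13 mm farther back than shut.
Start: joints at [1.088, 0.332, -0.065, 1.46, 0.022, 1.35, -0.088], TCP at [0.277, -0.56, 0.242] pointing down, gripper open.
Joint ranges: [-2.6, 2.6], [-0.5, 2.12], [-1.47, 1.34], [0.16, 2.42], [-1.27, 4.41], [0.06, 2.06], [-2.6, 2.6]. Speed limits (rad/s): [2.22, 2.22, 2.79, 2.79, 3.14, 3.14, 3.14].

INTERFACE

Orientations are given as a unit quaternion [x, y, z, w].
In Python, from workcell import manip, imaging, workorder gives the robot as it stands.
- The arm moves only by the tool jog_arm, never from a script. Its argument "deltas" is a list of rows, each an object with "gripper": the opening, from 0 (shut) to 1 (fully open); "offset": the shift along the tool's x, y, z in m, a list of three; "rotation": the turn, a rotation vector about the tool's x, y, z in degrees, a list of three. In form: [{"gripper": gripper, "offset": [tx, ty, tz], "rotation": [ax, ay, az]}, ...]. A call has 1 to 20 rows; each row shifts and turns the commanded pose from where the row before left it, along the tool's axes as they then stand; what a row does not reach is not made up. A row lasts 1/10 s, in which the tool goes at most 50 mm and 8.59 degrees, less where a joint would pass 70% of its speed; a pose out of reach is approached as far as the arm can. A call with a gripper value outside its range is refused whole. The fingers move at their own pace and stop on an object; "newtons" is the grip in N (left out, the last holds). Time passes only in rows, so rows that do not move let the fingers close. It gives the time, the measured TCP pose, the force, the opening and the grip force at its end, in the units of the state.
- manip.get_obs(): the state, without advancing time (a new reading comes with each control period).
- imaging.camera(name): name is "scene" or "top"; returns the picture (384x512x3 uint8, blue, green, red); there is no depth.
- imaging.camera_model(name): a dict with "camera_matrix" (3x3 intrinsics, pixels), "k1" (the pictures are not rectified: a ray, as slopes to the right and down, at radius r is drawn at 1 + k1 r^2 times it, then the intrinsics apply), "world_to_cam" (4x4, takes a point from world to camera coordinates). Camera axes: x right, y up, looking along -z (the intrinsics and any distortion apply to the point x, -y, -z); pixel columns grow to the right and rows downward; lengths in m; the calibration is good to about 2 mm. A picture is of the moment at which its call begins. camera_model takes no time and is no camera call.
- workorder.hand_in(): hands the job in; it is judged then, once.
The state is a dict: "clock": time; "joint_pos": joint angles; "joint_velocities": joint speeds; "tau": joint torques, N m; "position": TCP position; "ee_rot": TCP orientation; "ft_force": force on the tool from outside, world axes, zero at the start; "torque": the same for the moment, N m; "grip_width": opening from 0.0 (shut) to 1.0 (fully open); "grasp_force": force on a finger pad.
Only numpy, scipy, OpenCV 4.12 (cv2) and the standard library are available. Lean on these libraries where they do the work, as an engineer would, in place of code of your own. Each camera call takes 0.05 s, during which the arm holds its last target. There are 200 camera calls.

## Working session

There is one attempt and no reset: what is moved stays moved. The work goes in short steps, Python scripts to look and compute and a tool call to move; the robot and the scene stay as the last step left them, time stands still between calls to the robot, and variables do not carry over. Pictures are saved under pics/ and viewed, at most 14 in all, crops included, and the job is handed in when it is done.

Besides the shell and the picture viewer there is one more tool, called as name(argument=value, ...), one argument or row to a line, values as JSON. jog_arm: Moves the arm, as the interface text tells. Its arguments: {"type":"object","properties":{"deltas":{"type":"array","items":{"type":"object","properties":{"gripper":{"type":"number"},"offset":{"type":"array","items":{"type":"number"}},"rotation":{"type":"array","items":{"type":"number"}}}}},"newtons":{"type":"number"}},"required":["deltas"]}

```bash
mkdir -p pics; python3 - <<'E'
from workcell import manip, imaging
import cv2
for n in("scene","top"):
    im=imaging.camera(n); cv2.imwrite(f"pics/{n}0.png",im)
    cv2.imwrite(f"pics/{n}0b.png",cv2.resize(im,(800,600),interpolation=cv2.INTER_CUBIC))
    print(imaging.camera_model(n))
print(manip.get_obs())
E
```

```text
{'camera_matrix': array([[478.42977946,   0.        , 259.2787328 ],
       [  0.        , 478.42977946, 197.23299985],
       [  0.        ,   0.        ,   1.        ]]), 'k1': -0.014188852366133362, 'world_to_cam': array([[-0.74804509,  0.66335655,  0.01966293,  0.37087464],
       [-0.43520706, -0.51270582,  0.74008618,  0.18946883],
       [ 0.50102232,  0.54506039,  0.67222452, -1.47973906],
       [ 0.        ,  0.        ,  0.        ,  1.        ]])}
{'camera_matrix': array([[396.93383604,   0.        , 256.3140593 ],
       [  0.        , 396.93383604, 193.43562223],
       [  0.        ,   0.        ,   1.        ]]), 'k1': -0.09361347038427165, 'world_to_cam': array([[-0.01310318, -0.99988805, -0.00722406,  0.02029271],
       [ 0.98195026, -0.01423074,  0.18860319, -0.54552024],
       [-0.18868488, -0.00462237,  0.98202681, -0.9048778 ],
       [ 0.        ,  0.        ,  0.        ,  1.        ]])}
{'clock': 0.1, 'joint_pos': array([ 1.08840626,  0.33278169, -0.06472068,  1.46085431,  0.02157525,
        1.34983998, -0.08849512]), 'joint_velocities': array([ 8.22413200e-04,  1.44476473e-04, -6.33113649e-04, -4.43653525e-06,
       -7.11071128e-04, -4.42131243e-04, -2.70773953e-04]), 'tau': array([ 8.03211915e-04, -6.26743698e+01,  4.87862946e-02, -3.92434859e+01,
        1.63010100e-02,  6.92994843e-03,  2.57142932e-05]), 'position': array([ 0.27723365, -0.55981179,  0.2416138 ]), 'ee_rot': array([ 9.73685801e-01,  2.27893850e-01, -1.45652430e-04, -5.76553193e-04]), 'ft_force': array([ 0.13199607, -0.20756996, -0.54828727]), 'torque': array([ 0.02656254,  0.02417833, -0.03128563]), 'grasp_force': 0.0, 'grip_width': 0.9973535373226015}
```

View pics/scene0b.png

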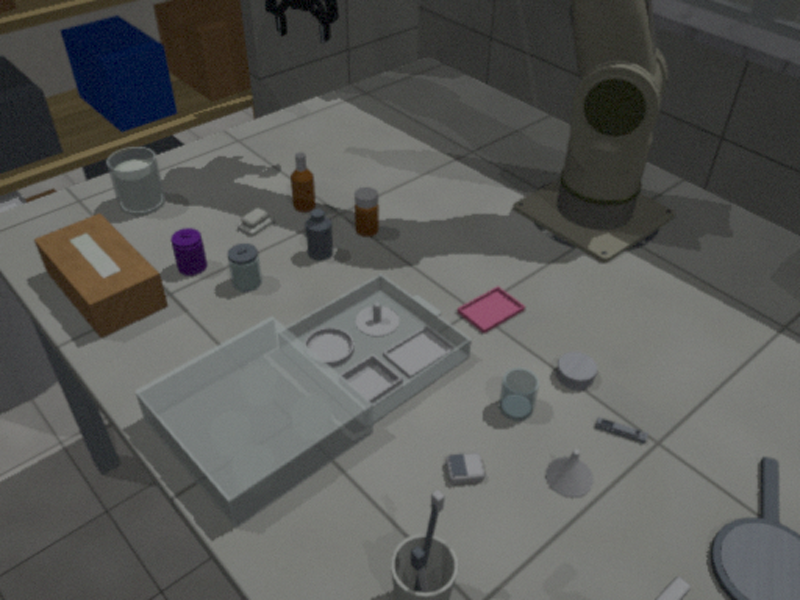

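View pics/top0b.png

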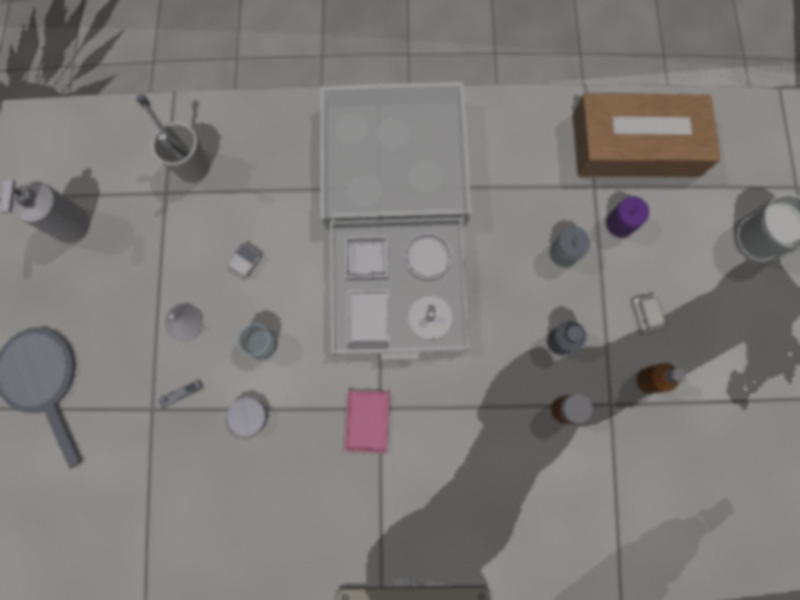

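The scene shot shows the bottle at (367,212), the tall one at (303,185), the lidded jar at (244,266), a purple jar at (190,252), the spacer at (319,235), the open jar at (518,393) and the clipper at (622,430). In the top shot the bottle is at (572,408), the jar (570,245), the spacer (567,338), the clipper (181,393), the bin (367,258), the cup (428,257), the tray (368,318), the peg (430,318) and a pink tray (368,420).

Possible mix-ups, as top pixels:
- **Bottle:** wide cap (572,408) or tall with narrow cap (660,378). I choose the first.
- **Jar:** grey lid (570,245), purple (628,215) or open (258,341). I choose the first.
- **Tray:** white in the drawer (368,318) or pink (368,420). I choose the white one.

Next I'll take close crops.

```bash
python3 - <<'E'
import cv2,numpy as np
t=cv2.imread("pics/top0.png");s=cv2.imread("pics/scene0.png")
def crop(im,x,y,w,h,k,n):
    c=cv2.resize(im[y:y+h,x:x+w],None,fx=k,fy=k,interpolation=cv2.INTER_CUBIC)
    for i in range(0,w,10): cv2.line(c,(i*k,0),(i*k,6 if i%50 else 16),(0,255,255),1)
    for i in range(0,h,10): cv2.line(c,(0,i*k),(6 if i%50 else 16,i*k),(0,255,255),1)
    cv2.imwrite(n,cv2.convertScaleAbs(c,alpha=1.5))
crop(t,340,120,100,160,3,"pics/a.png")
crop(t,340,120,110,160,5,"pics/tr.png") if 0 else None
a=[(t,340,130,100,150,4,"pics/tr.png"),(t,200,135,110,100,6,"pics/td.png"),(t,95,225,60,45,12,"pics/tc.png"),(s,105,90,145,100,5,"pics/sr.png"),(s,170,170,140,110,5,"pics/sd.png")]
for q in a: crop(*q)
E
```

```text
(no output)
```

View pics/tr.png

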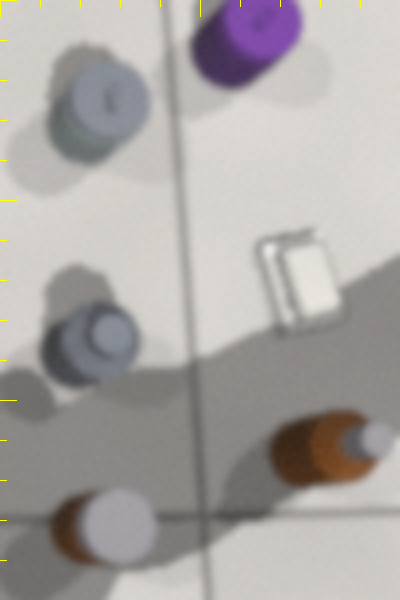

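View pics/td.png

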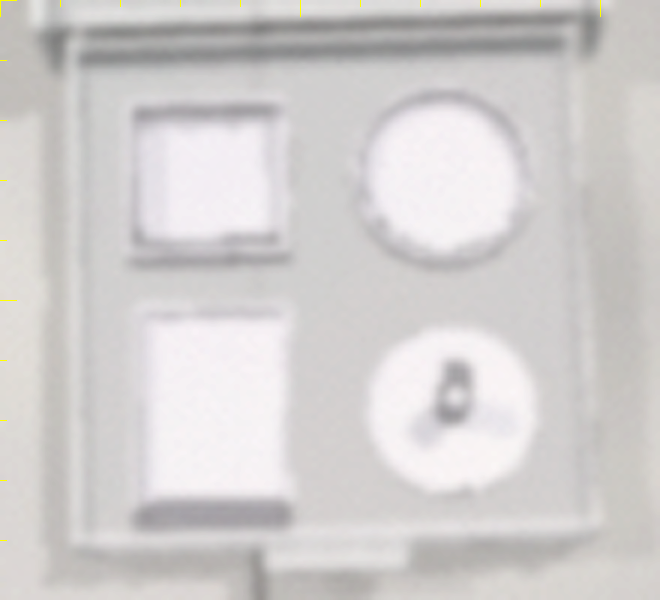

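View pics/tc.png

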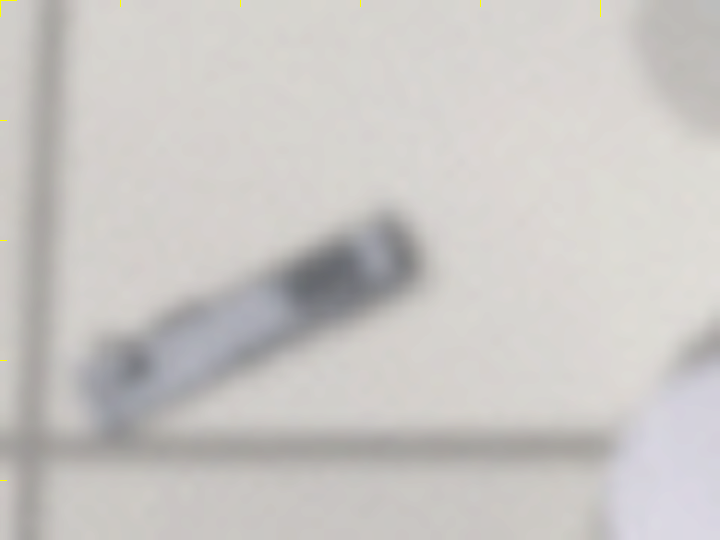

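View pics/sr.png

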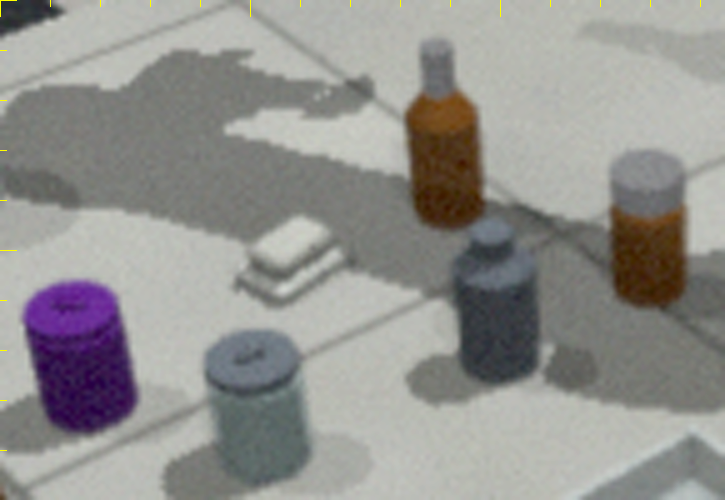

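```bash
cat > h.py <<'E'
import numpy as np, cv2
from workcell import imaging
def ray(cam,u,v):
    m=imaging.camera_model(cam);K=m["camera_matrix"];T=m["world_to_cam"]
    x,y=cv2.undistortPoints(np.array([[[u,v]]],float),K,np.array([m["k1"],0,0,0]))[0,0]
    R=T[:3,:3]; return -R.T@T[:3,3], R.T@np.array([x,-y,-1])
def atz(cam,u,v,z):
    o,d=ray(cam,u,v); return o+d*(z-o[2])/d[2]
C={"tr":("top",340,130,4),"td":("top",200,135,6),"tc":("top",95,225,12),"sr":("scene",105,90,5),"sd":("scene",170,170,5)}
def c(n,x,y,z):
    cam,x0,y0,k=C[n]; return atz(cam,x0+(x+.5)/k-.5,y0+(y+.5)/k-.5,z)
E
python3 - <<'E'
from h import *
np.set_printoptions(precision=4,suppress=True)
for l,n,x,y,z in [("bottle","tr",118,526,.084),("bottle","sr",648,165,.084),("jar","tr",111,99,.068),("jar","sr",252,352,.068),("spacer","tr",110,335,.09),("spacer","sr",492,229,.09),("tall","tr",377,440,.116),("tall","sr",437,45,.116),("purple","tr",262,20,.068),
 ("binTL","td",133,106,.023),("binTR","td",290,106,.023),("binBL","td",130,262,.023),("binBR","td",290,259,.023),
 ("cupL","td",361,180,.017),("cupR","td",532,180,.017),("cupT","td",445,90,.017),("cupB","td",445,270,.017),
 ("footL","td",367,410,.006),("footR","td",538,410,.006),("footT","td",453,325,.006),("footB","td",453,494,.006),("tip","td",457,375,.041),
 ("trTL","td",137,308,.013),("trTR","td",293,308,.013),("trBL","td",134,528,.013),("trBR","td",292,526,.013),("drawBL","td",72,545,.042),("drawBR","td",598,524,.042),
 ("clip1","tc",95,405,.010),("clip2","tc",405,248,.010)]: print(l,n,c(n,x,y,z)[:2])
E
```

```text
bottle tr [ 0.3792 -0.2417]
bottle sr [ 0.3765 -0.2452]
jar tr [ 0.6354 -0.2585]
jar sr [ 0.6332 -0.2611]
spacer tr [ 0.488  -0.2421]
spacer sr [ 0.4874 -0.2442]
tall tr [ 0.4226 -0.3831]
tall sr [ 0.4215 -0.3843]
purple tr [ 0.6854 -0.3571]
binTL td [0.6592 0.0994]
binTR td [0.6581 0.0328]
binBL td [0.5914 0.1003]
binBR td [0.5916 0.0334]
cupL td [0.6269 0.0032]
cupR td [ 0.6258 -0.0691]
cupT td [ 0.666  -0.0331]
cupB td [ 0.5873 -0.0314]
footL td [0.5301 0.0021]
footR td [ 0.5291 -0.0696]
footT td [ 0.566  -0.0347]
footB td [ 0.4941 -0.0332]
tip td [ 0.5381 -0.0344]
trTL td [0.5738 0.0982]
trTR td [0.5728 0.0326]
trBL td [0.4809 0.0992]
trBR td [0.4808 0.0339]
drawBL td [0.4709 0.1214]
drawBR td [ 0.4764 -0.0895]
clip1 tc [0.3949 0.3982]
clip2 tc [0.4271 0.3335]
```

View pics/sd.png

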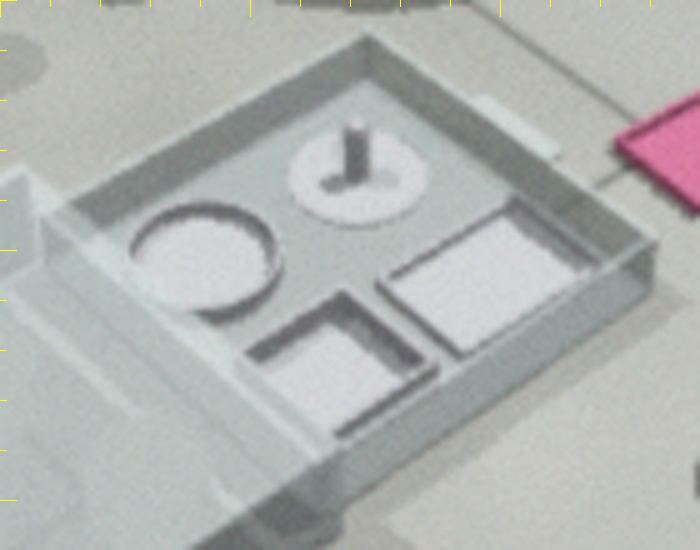

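The tops agree between the two cameras to about 2–3 mm, the insert sizes match, and the clipper measures 72 mm. The crops confirm the choices: wide white cap, grey lid with tab, and spacer with mouthpiece. The plan is to turn the tool so it closes along world x, where offset = (dy, dx, -dz), and go above the bottle.

jog_arm(
  deltas=[
    {"gripper": 1, "offset": [0, 0, 0], "rotation": [0, 0, -8]},
    {"gripper": 1, "offset": [0, 0, 0], "rotation": [0, 0, -8]},
    {"gripper": 1, "offset": [0, 0, 0], "rotation": [0, 0, -8]},
    {"gripper": 1, "offset": [0, 0, 0], "rotation": [0, 0, -8]},
    {"gripper": 1, "offset": [0, 0, 0], "rotation": [0, 0, -8]},
    {"gripper": 1, "offset": [0, 0, 0], "rotation": [0, 0, -8]},
    {"gripper": 1, "offset": [0, 0, 0], "rotation": [0, 0, -8]},
    {"gripper": 1, "offset": [0, 0, 0], "rotation": [0, 0, -7.7]},
    {"gripper": 1, "offset": [0.0288, 0.0092, 0], "rotation": [0, 0, 0]},
    {"gripper": 1, "offset": [0.0288, 0.0092, 0], "rotation": [0, 0, 0]},
    {"gripper": 1, "offset": [0.0288, 0.0092, 0], "rotation": [0, 0, 0]},
    {"gripper": 1, "offset": [0.0288, 0.0092, 0], "rotation": [0, 0, 0]},
    {"gripper": 1, "offset": [0.0288, 0.0092, 0], "rotation": [0, 0, 0]},
    {"gripper": 1, "offset": [0.0288, 0.0092, 0], "rotation": [0, 0, 0]},
    {"gripper": 1, "offset": [0.0288, 0.0092, 0], "rotation": [0, 0, 0]},
    {"gripper": 1, "offset": [0.0288, 0.0092, 0], "rotation": [0, 0, 0]},
    {"gripper": 1, "offset": [0.0288, 0.0092, 0], "rotation": [0, 0, 0]},
    {"gripper": 1, "offset": [0.0288, 0.0092, 0], "rotation": [0, 0, 0]},
  ],
  newtons=40,
)

```text
clock: 1.9
position: [0.3692, -0.2707, 0.2421]
ee_rot: [0.707, 0.707, -0.0, -0.0]
ft_force: [0.5, 0.1, 0.2]
grip_width: 1.001
grasp_force: 0.0
```

jog_arm(
  deltas=[
    {"gripper": 1, "offset": [0.0272, 0.0088, 0], "rotation": [0, 0, 0]},
    {"gripper": 1, "offset": [0, 0, 0.03], "rotation": [0, 0, 0]},
    {"gripper": 1, "offset": [0, 0, 0.03], "rotation": [0, 0, 0]},
    {"gripper": 1, "offset": [0, 0, 0.03], "rotation": [0, 0, 0]},
    {"gripper": 1, "offset": [0, 0, 0.03], "rotation": [0, 0, 0]},
    {"gripper": 1, "offset": [0, 0, 0.03], "rotation": [0, 0, 0]},
    {"gripper": 1, "offset": [0, 0, 0.02], "rotation": [0, 0, 0]},
    {"gripper": 1, "offset": [0, 0, 0.015], "rotation": [0, 0, 0]},
    {"gripper": 1, "offset": [0, 0, 0.01], "rotation": [0, 0, 0]},
    {"gripper": 1, "offset": [0, 0, 0.005], "rotation": [0, 0, 0]},
    {"gripper": 0.4, "offset": [0, 0, 0], "rotation": [0, 0, 0]},
    {"gripper": 0.4, "offset": [0, 0, 0], "rotation": [0, 0, 0]},
    {"gripper": 0.4, "offset": [0, 0, 0], "rotation": [0, 0, 0]},
    {"gripper": 0.4, "offset": [0, 0, 0], "rotation": [0, 0, 0]},
    {"gripper": 0.4, "offset": [0, 0, 0], "rotation": [0, 0, 0]},
    {"gripper": 0.4, "offset": [0, 0, 0], "rotation": [0, 0, 0]},
  ],
  newtons=40,
)

```text
clock: 3.5
position: [0.3786, -0.2452, 0.0433]
ee_rot: [0.707, 0.707, 0.0, 0.001]
ft_force: [-0.1, 0.5, 6.4]
grip_width: 0.498
grasp_force: 40.2
```

jog_arm(
  deltas=[
    {"gripper": 0.4, "offset": [0, 0, -0.01], "rotation": [0, 0, 0]},
    {"gripper": 0.4, "offset": [0, 0, -0.03], "rotation": [0, 0, 0]},
    {"gripper": 0.4, "offset": [0, 0, -0.03], "rotation": [0, 0, 0]},
    {"gripper": 0.4, "offset": [0, 0, -0.03], "rotation": [0, 0, 0]},
    {"gripper": 0.4, "offset": [0.0124, 0.0098, 0], "rotation": [0, 0, 0]},
    {"gripper": 0.4, "offset": [0.0248, 0.0198, 0], "rotation": [0, 0, 0]},
    {"gripper": 0.4, "offset": [0.0248, 0.0198, 0], "rotation": [0, 0, 0]},
    {"gripper": 0.4, "offset": [0.0248, 0.0198, 0], "rotation": [0, 0, 0]},
    {"gripper": 0.4, "offset": [0.0248, 0.0198, 0], "rotation": [0, 0, 0]},
    {"gripper": 0.4, "offset": [0.0248, 0.0198, 0], "rotation": [0, 0, 0]},
    {"gripper": 0.4, "offset": [0.0248, 0.0198, 0], "rotation": [0, 0, 0]},
    {"gripper": 0.4, "offset": [0.0248, 0.0198, 0], "rotation": [0, 0, 0]},
    {"gripper": 0.4, "offset": [0.0248, 0.0198, 0], "rotation": [0, 0, 0]},
    {"gripper": 0.4, "offset": [0.0248, 0.0198, 0], "rotation": [0, 0, 0]},
    {"gripper": 0.4, "offset": [0.0248, 0.0198, 0], "rotation": [0, 0, 0]},
    {"gripper": 0.4, "offset": [0.0248, 0.0198, 0], "rotation": [0, 0, 0]},
    {"gripper": 0.4, "offset": [0.0248, 0.0198, 0], "rotation": [0, 0, 0]},
    {"gripper": 0.4, "offset": [0, 0, 0], "rotation": [0, 0, 0]},
  ],
)

```text
clock: 5.3
position: [0.6261, 0.0701, 0.1429]
ee_rot: [0.705, 0.709, 0.001, -0.001]
ft_force: [-0.9, 0.8, -0.8]
grip_width: 0.499
grasp_force: 41.2
```

jog_arm(
  deltas=[
    {"gripper": 0.4, "offset": [0, 0, 0.03], "rotation": [0, 0, 0]},
    {"gripper": 0.4, "offset": [0, 0, 0.03], "rotation": [0, 0, 0]},
    {"gripper": 0.4, "offset": [0, 0, 0.005], "rotation": [0, 0, 0]},
    {"gripper": 0.4, "offset": [0, 0, 0], "rotation": [0, 0, 0]},
  ],
)

```text
clock: 5.7
position: [0.6246, 0.0648, 0.0773]
ee_rot: [0.707, 0.707, -0.001, -0.0]
ft_force: [0.2, -0.9, -0.5]
grip_width: 0.502
grasp_force: 41.2
```

```bash
python3 - <<'E'
from workcell import manip, imaging
import cv2,numpy as np
t=imaging.camera("top")[120:240,190:320]; s=imaging.camera("scene")[150:270,170:300]
print(manip.get_obs()["position"])
cv2.imwrite("pics/p1.png",cv2.convertScaleAbs(cv2.resize(np.hstack([t,s]),(780,360),interpolation=cv2.INTER_CUBIC),alpha=1.4))
E
```

```text
[0.62586917 0.06529518 0.07915906]
```

View pics/p1.png

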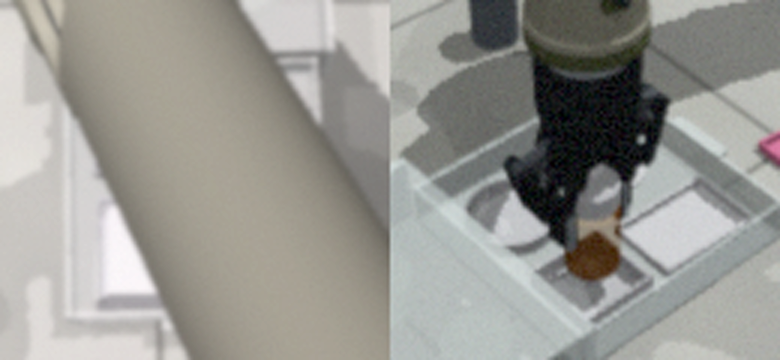

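The top view is blocked by the arm. In the scene view the bottle hangs upright over the bin, with its base at about (593,262), so I'll lower it.

jog_arm(
  deltas=[
    {"gripper": 0.4, "offset": [0, 0, 0.015], "rotation": [0, 0, 0]},
    {"gripper": 0.4, "offset": [0, 0, 0.008], "rotation": [0, 0, 0]},
    {"gripper": 0.4, "offset": [0, 0, 0.004], "rotation": [0, 0, 0]},
    {"gripper": 0.4, "offset": [0, 0, 0], "rotation": [0, 0, 0]},
  ],
)

```text
clock: 6.2
position: [0.6249, 0.0653, 0.0504]
ee_rot: [0.707, 0.707, -0.0, -0.0]
ft_force: [-2.3, -1.0, 4.6]
grip_width: 0.504
grasp_force: 41.4
```

jog_arm(
  deltas=[
    {"gripper": 0.58, "offset": [0, 0, 0], "rotation": [0, 0, 0]},
    {"gripper": 0.64, "offset": [0, 0, 0], "rotation": [0, 0, 0]},
    {"gripper": 0.68, "offset": [0, 0, 0], "rotation": [0, 0, 0]},
    {"gripper": 0.68, "offset": [0, 0, 0], "rotation": [0, 0, 0]},
    {"gripper": 0.68, "offset": [0, 0, -0.01], "rotation": [0, 0, 0]},
    {"gripper": 0.68, "offset": [0, 0, -0.03], "rotation": [0, 0, 0]},
    {"gripper": 0.68, "offset": [0, 0, -0.03], "rotation": [0, 0, 0]},
    {"gripper": 0.68, "offset": [0, 0, -0.03], "rotation": [0, 0, 0]},
    {"gripper": 0.7, "offset": [-0.0251, 0.0008, -0.005], "rotation": [0, 0, 0]},
    {"gripper": 0.8, "offset": [-0.0251, 0.0008, 0], "rotation": [0, 0, 0]},
    {"gripper": 1, "offset": [-0.0251, 0.0008, 0], "rotation": [0, 0, 0]},
    {"gripper": 1, "offset": [-0.0251, 0.0008, 0], "rotation": [0, 0, 0]},
    {"gripper": 1, "offset": [-0.0251, 0.0008, 0], "rotation": [0, 0, 0]},
    {"gripper": 1, "offset": [-0.0251, 0.0008, 0], "rotation": [0, 0, 0]},
    {"gripper": 1, "offset": [-0.0251, 0.0008, 0], "rotation": [0, 0, 0]},
    {"gripper": 1, "offset": [-0.0251, 0.0008, 0], "rotation": [0, 0, 0]},
    {"gripper": 1, "offset": [-0.0251, 0.0008, 0], "rotation": [0, 0, 0]},
    {"gripper": 1, "offset": [-0.0251, 0.0008, 0], "rotation": [0, 0, 0]},
    {"gripper": 1, "offset": [-0.0251, 0.0008, 0], "rotation": [0, 0, 0]},
    {"gripper": 1, "offset": [-0.0251, 0.0008, 0], "rotation": [0, 0, 0]},
  ],
)

```text
clock: 8.2
position: [0.635, -0.2368, 0.1563]
ee_rot: [0.707, 0.707, 0.0, 0.0]
ft_force: [1.3, -0.1, 0.2]
grip_width: 1.002
grasp_force: 0.0
```

jog_arm(
  deltas=[
    {"gripper": 1, "offset": [-0.0251, 0, 0], "rotation": [0, 0, 0]},
    {"gripper": 1, "offset": [0, 0, 0], "rotation": [0, 0, 0]},
    {"gripper": 1, "offset": [0, 0, 0], "rotation": [0, 0, 0]},
  ],
)

```text
clock: 8.5
position: [0.6349, -0.2612, 0.1558]
ee_rot: [0.707, 0.707, 0.0, 0.0]
ft_force: [0.6, 0.8, -0.0]
grip_width: 1.001
grasp_force: 0.0
```

```bash
python3 - <<'E'
from workcell import manip, imaging
import cv2,numpy as np
t=imaging.camera("top")[120:240,190:320]; s=imaging.camera("scene")[150:270,170:300]
print(np.mean([manip.get_obs()["position"] for _ in range(1)],axis=0))
cv2.imwrite("pics/p2.png",cv2.convertScaleAbs(cv2.resize(np.hstack([t,s]),(780,360),interpolation=cv2.INTER_CUBIC),alpha=1.4))
E
```

```text
[ 0.63529262 -0.25951075  0.15583168]
```

View pics/p2.png

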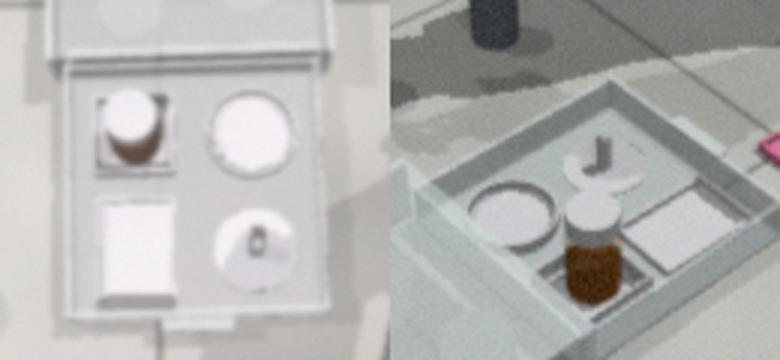

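The bottle stands upright in the bin: top view (135,125), scene view (593,250). Next is the jar.

jog_arm(
  deltas=[
    {"gripper": 1, "offset": [0, 0, 0.03], "rotation": [0, 0, 0]},
    {"gripper": 1, "offset": [0, 0, 0.03], "rotation": [0, 0, 0]},
    {"gripper": 1, "offset": [0, 0, 0.03], "rotation": [0, 0, 0]},
    {"gripper": 1, "offset": [0, 0, 0.02], "rotation": [0, 0, 0]},
    {"gripper": 1, "offset": [0, 0, 0.01], "rotation": [0, 0, 0]},
    {"gripper": 1, "offset": [0, 0, 0.004], "rotation": [0, 0, 0]},
    {"gripper": 0.5, "offset": [0, 0, 0], "rotation": [0, 0, 0]},
    {"gripper": 0.5, "offset": [0, 0, 0], "rotation": [0, 0, 0]},
    {"gripper": 0.5, "offset": [0, 0, 0], "rotation": [0, 0, 0]},
    {"gripper": 0.5, "offset": [0, 0, 0], "rotation": [0, 0, 0]},
    {"gripper": 0.5, "offset": [0, 0, 0], "rotation": [0, 0, 0]},
    {"gripper": 0.5, "offset": [0, 0, 0], "rotation": [0, 0, 0]},
  ],
  newtons=45,
)

```text
clock: 9.8
position: [0.636, -0.2611, 0.0331]
ee_rot: [0.707, 0.707, 0.001, 0.001]
ft_force: [-0.0, 1.1, 6.8]
grip_width: 0.599
grasp_force: 47.4
```

jog_arm(
  deltas=[
    {"gripper": 0.5, "offset": [0, 0, -0.01], "rotation": [0, 0, 0]},
    {"gripper": 0.5, "offset": [0, 0, -0.03], "rotation": [0, 0, 0]},
    {"gripper": 0.5, "offset": [0, 0, -0.03], "rotation": [0, 0, 0]},
    {"gripper": 0.5, "offset": [0, 0, -0.02], "rotation": [0, 0, 0]},
    {"gripper": 0.5, "offset": [0.012, -0.0008, 0], "rotation": [0, 0, 0]},
    {"gripper": 0.5, "offset": [0.0225, -0.0008, 0], "rotation": [0, 0, 0]},
    {"gripper": 0.5, "offset": [0.0225, -0.0008, 0], "rotation": [0, 0, 0]},
    {"gripper": 0.5, "offset": [0.0225, -0.0008, 0], "rotation": [0, 0, 0]},
    {"gripper": 0.5, "offset": [0.0225, -0.0008, 0], "rotation": [0, 0, 0]},
    {"gripper": 0.5, "offset": [0.0225, -0.0008, 0], "rotation": [0, 0, 0]},
    {"gripper": 0.5, "offset": [0.0225, -0.0008, 0], "rotation": [0, 0, 0]},
    {"gripper": 0.5, "offset": [0.0225, -0.0008, 0], "rotation": [0, 0, 0]},
    {"gripper": 0.5, "offset": [0.0225, -0.0008, 0], "rotation": [0, 0, 0]},
    {"gripper": 0.5, "offset": [0.0225, -0.0008, 0], "rotation": [0, 0, 0]},
    {"gripper": 0.5, "offset": [0.012, 0, 0], "rotation": [0, 0, 0]},
    {"gripper": 0.5, "offset": [0, 0, 0.02], "rotation": [0, 0, 0]},
    {"gripper": 0.5, "offset": [0, 0, 0.03], "rotation": [0, 0, 0]},
    {"gripper": 0.5, "offset": [0, 0, 0.015], "rotation": [0, 0, 0]},
    {"gripper": 0.5, "offset": [0, 0, 0.012], "rotation": [0, 0, 0]},
    {"gripper": 0.5, "offset": [0, 0, 0], "rotation": [0, 0, 0]},
  ],
)

```text
clock: 11.8
position: [0.6258, -0.0346, 0.0427]
ee_rot: [0.707, 0.707, -0.001, -0.001]
ft_force: [0.1, 0.3, -1.1]
grip_width: 0.595
grasp_force: 47.4
```

jog_arm(
  deltas=[
    {"gripper": 0.5, "offset": [0, 0, 0.004], "rotation": [0, 0, 0]},
    {"gripper": 0.5, "offset": [0, 0, 0.002], "rotation": [0, 0, 0]},
    {"gripper": 0.5, "offset": [0, 0, 0], "rotation": [0, 0, 0]},
  ],
)

```text
clock: 12.1
position: [0.6275, -0.0344, 0.0401]
ee_rot: [0.707, 0.707, 0.0, 0.001]
ft_force: [-3.5, 0.1, 5.6]
grip_width: 0.599
grasp_force: 48.0
```

jog_arm(
  deltas=[
    {"gripper": 0.66, "offset": [0, 0, 0], "rotation": [0, 0, 0]},
    {"gripper": 0.72, "offset": [0, 0, 0], "rotation": [0, 0, 0]},
    {"gripper": 0.76, "offset": [0, 0, 0], "rotation": [0, 0, 0]},
    {"gripper": 0.76, "offset": [0, 0, 0], "rotation": [0, 0, 0]},
    {"gripper": 0.76, "offset": [0, 0, -0.01], "rotation": [0, 0, 0]},
    {"gripper": 0.76, "offset": [0, 0, -0.03], "rotation": [0, 0, 0]},
    {"gripper": 0.76, "offset": [0, 0, -0.03], "rotation": [0, 0, 0]},
    {"gripper": 0.76, "offset": [0, 0, -0.03], "rotation": [0, 0, 0]},
    {"gripper": 0.8, "offset": [0, 0, -0.02], "rotation": [0, 0, 0]},
    {"gripper": 1, "offset": [-0.021, -0.0139, 0], "rotation": [0, 0, 0]},
    {"gripper": 1, "offset": [-0.021, -0.0139, 0], "rotation": [0, 0, 0]},
    {"gripper": 1, "offset": [-0.021, -0.0139, 0], "rotation": [0, 0, 0]},
    {"gripper": 1, "offset": [-0.021, -0.0139, 0], "rotation": [0, 0, 0]},
    {"gripper": 1, "offset": [-0.021, -0.0139, 0], "rotation": [0, 0, 0]},
    {"gripper": 1, "offset": [-0.021, -0.0139, 0], "rotation": [0, 0, 0]},
    {"gripper": 1, "offset": [-0.021, -0.0139, 0], "rotation": [0, 0, 0]},
    {"gripper": 1, "offset": [-0.021, -0.0139, 0], "rotation": [0, 0, 0]},
    {"gripper": 1, "offset": [-0.021, -0.0139, 0], "rotation": [0, 0, 0]},
    {"gripper": 1, "offset": [-0.021, -0.0139, 0], "rotation": [0, 0, 0]},
  ],
)

```text
clock: 14.0
position: [0.4875, -0.2452, 0.1592]
ee_rot: [0.707, 0.707, 0.0, 0.0]
ft_force: [-0.1, -0.0, -0.2]
grip_width: 0.997
grasp_force: 0.0
```

jog_arm(
  deltas=[
    {"gripper": 1, "offset": [0, 0, 0], "rotation": [0, 0, 0]},
  ],
)

```text
clock: 14.1
position: [0.486, -0.2481, 0.1589]
ee_rot: [0.709, 0.706, -0.001, 0.0]
ft_force: [-0.3, -0.1, 0.1]
grip_width: 0.999
grasp_force: 0.0
```

```bash
python3 - <<'E'
from workcell import manip, imaging
import cv2,numpy as np
t=imaging.camera("top")[120:240,190:320]; s=imaging.camera("scene")[150:270,170:300]
print(manip.get_obs()["position"])
cv2.imwrite("pics/p3.png",cv2.convertScaleAbs(cv2.resize(np.hstack([t,s]),(780,360),interpolation=cv2.INTER_CUBIC),alpha=1.4))
from h import *
print(c("sd",357,122,.041),c("sd",358,177,.006))
E
```

```text
[ 0.48801586 -0.2446374   0.15896516]
[ 0.52751538 -0.03495593  0.041     ] [ 0.52937612 -0.03226334  0.006     ]
```

View pics/p3.png

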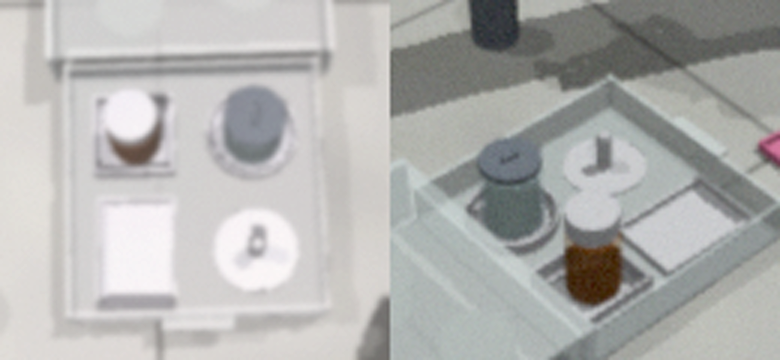

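The jar stands in the cup: top view (255,125), scene view (510,195). Next is the spacer.

jog_arm(
  deltas=[
    {"gripper": 1, "offset": [0, 0, 0.03], "rotation": [0, 0, 0]},
    {"gripper": 1, "offset": [0, 0, 0.03], "rotation": [0, 0, 0]},
    {"gripper": 1, "offset": [0, 0, 0.03], "rotation": [0, 0, 0]},
    {"gripper": 1, "offset": [0, 0, 0.02], "rotation": [0, 0, 0]},
    {"gripper": 1, "offset": [0, 0, 0.01], "rotation": [0, 0, 0]},
    {"gripper": 1, "offset": [0, 0, 0.004], "rotation": [0, 0, 0]},
    {"gripper": 0.4, "offset": [0, 0, 0], "rotation": [0, 0, 0]},
    {"gripper": 0.4, "offset": [0, 0, 0], "rotation": [0, 0, 0]},
    {"gripper": 0.4, "offset": [0, 0, 0], "rotation": [0, 0, 0]},
    {"gripper": 0.4, "offset": [0, 0, 0], "rotation": [0, 0, 0]},
    {"gripper": 0.4, "offset": [0, 0, 0], "rotation": [0, 0, 0]},
    {"gripper": 0.4, "offset": [0, 0, 0], "rotation": [0, 0, 0]},
  ],
  newtons=35,
)

```text
clock: 15.4
position: [0.4887, -0.2448, 0.0356]
ee_rot: [0.707, 0.707, 0.0, 0.001]
ft_force: [-1.3, 0.8, 6.6]
grip_width: 0.528
grasp_force: 35.5
```

jog_arm(
  deltas=[
    {"gripper": 0.4, "offset": [0, 0, -0.01], "rotation": [0, 0, 0]},
    {"gripper": 0.4, "offset": [0, 0, -0.03], "rotation": [0, 0, 0]},
    {"gripper": 0.4, "offset": [0, 0, -0.03], "rotation": [0, 0, 0]},
    {"gripper": 0.4, "offset": [0, 0, -0.03], "rotation": [0, 0, 0]},
    {"gripper": 0.4, "offset": [0.021, 0.0041, 0], "rotation": [0, 0, 0]},
    {"gripper": 0.4, "offset": [0.021, 0.0041, 0], "rotation": [0, 0, 0]},
    {"gripper": 0.4, "offset": [0.021, 0.0041, 0], "rotation": [0, 0, 0]},
    {"gripper": 0.4, "offset": [0.021, 0.0041, 0], "rotation": [0, 0, 0]},
    {"gripper": 0.4, "offset": [0.021, 0.0041, 0], "rotation": [0, 0, 0]},
    {"gripper": 0.4, "offset": [0.021, 0.0041, 0], "rotation": [0, 0, 0]},
    {"gripper": 0.4, "offset": [0.021, 0.0041, 0], "rotation": [0, 0, 0]},
    {"gripper": 0.4, "offset": [0.021, 0.0041, 0], "rotation": [0, 0, 0]},
    {"gripper": 0.4, "offset": [0.021, 0.0041, 0], "rotation": [0, 0, 0]},
    {"gripper": 0.4, "offset": [0.021, 0.0041, 0], "rotation": [0, 0, 0]},
    {"gripper": 0.4, "offset": [0, 0, 0.02], "rotation": [0, 0, 0]},
    {"gripper": 0.4, "offset": [0, 0, 0.02], "rotation": [0, 0, 0]},
    {"gripper": 0.4, "offset": [0, 0, 0.02], "rotation": [0, 0, 0]},
    {"gripper": 0.4, "offset": [0, 0, 0], "rotation": [0, 0, 0]},
  ],
)

```text
clock: 17.2
position: [0.5272, -0.0346, 0.0728]
ee_rot: [0.707, 0.707, -0.001, -0.001]
ft_force: [0.2, 0.2, -0.7]
grip_width: 0.53
grasp_force: 36.1
```

jog_arm(
  deltas=[
    {"gripper": 0.4, "offset": [0, 0, 0.015], "rotation": [0, 0, 0]},
    {"gripper": 0.4, "offset": [0, 0, 0.012], "rotation": [0, 0, 0]},
    {"gripper": 0.4, "offset": [0, 0, 0.004], "rotation": [0, 0, 0]},
    {"gripper": 0.4, "offset": [0, 0, 0.003], "rotation": [0, 0, 0]},
    {"gripper": 0.4, "offset": [0, 0, 0], "rotation": [0, 0, 0]},
  ],
)

```text
clock: 17.7
position: [0.5284, -0.0346, 0.0424]
ee_rot: [0.707, 0.707, -0.001, 0.0]
ft_force: [-16.7, -0.2, 30.4]
grip_width: 0.53
grasp_force: 38.7
```

jog_arm(
  deltas=[
    {"gripper": 0.4, "offset": [0, 0, -0.002], "rotation": [0, 0, 0]},
    {"gripper": 0.58, "offset": [0, 0, 0], "rotation": [0, 0, 0]},
    {"gripper": 0.64, "offset": [0, 0, 0], "rotation": [0, 0, 0]},
    {"gripper": 0.68, "offset": [0, 0, 0], "rotation": [0, 0, 0]},
    {"gripper": 0.68, "offset": [0, 0, 0], "rotation": [0, 0, 0]},
    {"gripper": 0.68, "offset": [0, 0, -0.01], "rotation": [0, 0, 0]},
    {"gripper": 0.68, "offset": [0, 0, -0.03], "rotation": [0, 0, 0]},
    {"gripper": 0.68, "offset": [0, 0, -0.03], "rotation": [0, 0, 0]},
    {"gripper": 0.68, "offset": [0, 0, -0.03], "rotation": [0, 0, 0]},
    {"gripper": 0.5, "offset": [0, 0, -0.02], "rotation": [0, 0, 0]},
  ],
)

```text
clock: 18.7
position: [0.5295, -0.0343, 0.1652]
ee_rot: [0.707, 0.708, 0.001, 0.001]
ft_force: [-0.1, 0.0, -0.1]
grip_width: 0.529
grasp_force: 0.0
```

jog_arm(
  deltas=[
    {"gripper": 0.4, "offset": [0.025, -0.0074, 0], "rotation": [0, 0, 0]},
    {"gripper": 0.4, "offset": [0.025, -0.0074, 0], "rotation": [0, 0, 0]},
    {"gripper": 0.4, "offset": [0.025, -0.0074, 0], "rotation": [0, 0, 0]},
    {"gripper": 0.4, "offset": [0.025, -0.0074, 0], "rotation": [0, 0, 0]},
    {"gripper": 0.4, "offset": [0.025, -0.0074, 0], "rotation": [0, 0, 0]},
    {"gripper": 0.4, "offset": [0.025, -0.0074, 0], "rotation": [0, 0, 0]},
    {"gripper": 0.4, "offset": [0.025, -0.0074, 0], "rotation": [0, 0, 0]},
    {"gripper": 0.4, "offset": [0.025, -0.0074, 0], "rotation": [0, 0, 0]},
    {"gripper": 0.4, "offset": [0.025, -0.0074, 0], "rotation": [0, 0, 0]},
    {"gripper": 0.4, "offset": [0.025, -0.0074, 0], "rotation": [0, 0, 0]},
    {"gripper": 0.4, "offset": [0.025, -0.0074, 0], "rotation": [0, 0, 0]},
    {"gripper": 0.4, "offset": [0.025, -0.0074, 0], "rotation": [0, 0, 0]},
    {"gripper": 0.4, "offset": [0.025, -0.0074, 0], "rotation": [0, 0, 0]},
    {"gripper": 0.4, "offset": [0.025, -0.0074, 0], "rotation": [0, 0, 0]},
    {"gripper": 0.4, "offset": [0.025, -0.0074, 0], "rotation": [0, 0, 0]},
    {"gripper": 0.4, "offset": [0.025, -0.0074, 0], "rotation": [0, 0, 0]},
    {"gripper": 0.4, "offset": [0, 0, 0], "rotation": [0, 0, 0]},
  ],
)

```text
clock: 20.4
position: [0.4079, 0.369, 0.1632]
ee_rot: [0.705, 0.709, 0.001, -0.001]
ft_force: [-0.5, 0.2, -0.5]
grip_width: 0.4
grasp_force: 0.0
```

jog_arm(
  deltas=[
    {"gripper": 0.4, "offset": [0, 0, 0], "rotation": [0, 0, -7]},
    {"gripper": 0.4, "offset": [0, 0, 0], "rotation": [0, 0, -7]},
    {"gripper": 0.4, "offset": [0, 0, 0], "rotation": [0, 0, -7]},
    {"gripper": 0.4, "offset": [0, 0, 0], "rotation": [0, 0, -5.5]},
    {"gripper": 0.4, "offset": [0, 0, 0], "rotation": [0, 0, 0]},
  ],
)

```text
clock: 20.9
position: [0.4104, 0.3647, 0.1626]
ee_rot: [0.526, 0.851, -0.0, 0.0]
ft_force: [0.0, 0.6, 0.7]
grip_width: 0.397
grasp_force: 0.0
```

```bash
python3 - <<'E'
from workcell import manip, imaging
import cv2,numpy as np
t=imaging.camera("top")[120:240,190:320]; s=imaging.camera("scene")[150:300,170:450]
o=manip.get_obs();print(o["position"],o["ee_rot"],o["joint_pos"])
cv2.imwrite("pics/p4.png",cv2.convertScaleAbs(np.hstack([cv2.resize(t,None,fx=2,fy=2.5,interpolation=2),cv2.resize(s,(540,300),interpolation=2)]),alpha=1.4))
E
```

```text
[0.41036632 0.36491159 0.16253384] [ 5.27416542e-01  8.49606833e-01 -4.64875390e-05  1.36708105e-04] [ 0.01422917  0.39114306 -0.99314046  1.72588054  0.34799626  1.21495224
 -0.60849778]
```

View pics/p4.png

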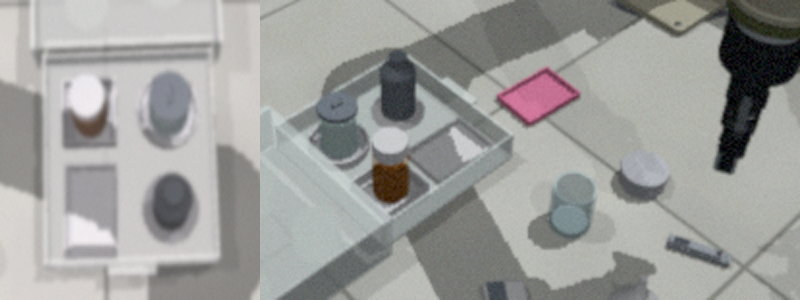

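The spacer stands over the peg: top view (172,205), scene view (398,85). Next is the clipper.

jog_arm(
  deltas=[
    {"gripper": 0.35, "offset": [0, 0, 0.03], "rotation": [0, 0, 0]},
    {"gripper": 0.35, "offset": [0, 0, 0.03], "rotation": [0, 0, 0]},
    {"gripper": 0.35, "offset": [0, 0, 0.03], "rotation": [0, 0, 0]},
    {"gripper": 0.35, "offset": [0, 0, 0.03], "rotation": [0, 0, 0]},
    {"gripper": 0.35, "offset": [0, 0, 0.018], "rotation": [0, 0, 0]},
    {"gripper": 0.35, "offset": [0, 0, 0.006], "rotation": [0, 0, 0]},
    {"gripper": 0.35, "offset": [0, 0, 0.003], "rotation": [0, 0, 0]},
    {"gripper": 0.35, "offset": [0, 0, 0], "rotation": [0, 0, 0]},
    {"gripper": 0.1, "offset": [0, 0, 0], "rotation": [0, 0, 0]},
    {"gripper": 0.1, "offset": [0, 0, 0], "rotation": [0, 0, 0]},
    {"gripper": 0.1, "offset": [0, 0, 0], "rotation": [0, 0, 0]},
    {"gripper": 0.1, "offset": [0, 0, 0], "rotation": [0, 0, 0]},
    {"gripper": 0.1, "offset": [0, 0, 0], "rotation": [0, 0, 0]},
  ],
)

```text
clock: 22.3
position: [0.4107, 0.3659, 0.0165]
ee_rot: [0.526, 0.85, 0.001, 0.0]
ft_force: [-0.8, -0.7, 6.9]
grip_width: 0.144
grasp_force: 34.3
```

jog_arm(
  deltas=[
    {"gripper": 0.1, "offset": [0, 0, -0.01], "rotation": [0, 0, 0]},
    {"gripper": 0.1, "offset": [0, 0, -0.03], "rotation": [0, 0, 0]},
    {"gripper": 0.1, "offset": [0, 0, -0.03], "rotation": [0, 0, 0]},
    {"gripper": 0.1, "offset": [0, 0, -0.03], "rotation": [0, 0, 0]},
    {"gripper": 0.1, "offset": [0, 0, -0.02], "rotation": [0, 0, 0]},
    {"gripper": 0.1, "offset": [0, 0, 0], "rotation": [0, 0, -8]},
    {"gripper": 0.1, "offset": [0, 0, 0], "rotation": [0, 0, -8]},
    {"gripper": 0.1, "offset": [0, 0, 0], "rotation": [0, 0, -8]},
    {"gripper": 0.1, "offset": [0, 0, 0], "rotation": [0, 0, -8]},
    {"gripper": 0.1, "offset": [0, 0, 0], "rotation": [0, 0, -8]},
    {"gripper": 0.1, "offset": [0, 0, 0], "rotation": [0, 0, -8]},
    {"gripper": 0.1, "offset": [0, 0, 0], "rotation": [0, 0, -8]},
    {"gripper": 0.1, "offset": [0, 0, 0], "rotation": [0, 0, -7.5]},
    {"gripper": 0.1, "offset": [0, 0, 0], "rotation": [0, 0, 0]},
  ],
)

```text
clock: 23.7
position: [0.4101, 0.3653, 0.1358]
ee_rot: [-0.001, 1.0, 0.0, 0.0]
ft_force: [-0.2, 0.4, -1.3]
grip_width: 0.141
grasp_force: 34.2
```

jog_arm(
  deltas=[
    {"gripper": 0.1, "offset": [-0.0097, -0.025, 0], "rotation": [0, 0, 0]},
    {"gripper": 0.1, "offset": [-0.0097, -0.025, 0], "rotation": [0, 0, 0]},
    {"gripper": 0.1, "offset": [-0.0097, -0.025, 0], "rotation": [0, 0, 0]},
    {"gripper": 0.1, "offset": [-0.0097, -0.025, 0], "rotation": [0, 0, 0]},
    {"gripper": 0.1, "offset": [-0.0097, -0.025, 0], "rotation": [0, 0, 0]},
    {"gripper": 0.1, "offset": [-0.0097, -0.025, 0], "rotation": [0, 0, 0]},
    {"gripper": 0.1, "offset": [-0.0097, -0.025, 0], "rotation": [0, 0, 0]},
    {"gripper": 0.1, "offset": [-0.0097, -0.025, 0], "rotation": [0, 0, 0]},
    {"gripper": 0.1, "offset": [-0.0097, -0.025, 0], "rotation": [0, 0, 0]},
    {"gripper": 0.1, "offset": [-0.0097, -0.025, 0], "rotation": [0, 0, 0]},
    {"gripper": 0.1, "offset": [-0.0097, -0.025, 0], "rotation": [0, 0, 0]},
    {"gripper": 0.1, "offset": [-0.0097, -0.025, 0], "rotation": [0, 0, 0]},
    {"gripper": 0.1, "offset": [0, 0, 0], "rotation": [0, 0, 0]},
  ],
)

```text
clock: 25.0
position: [0.528, 0.0613, 0.1354]
ee_rot: [0.005, 1.0, -0.001, 0.0]
ft_force: [0.7, 0.7, -0.7]
grip_width: 0.142
grasp_force: 34.2
```

```bash
python3 - <<'E'
from workcell import manip, imaging
import cv2,numpy as np
t=imaging.camera("top")[120:240,190:320]; s=imaging.camera("scene")[140:260,180:310]
o=manip.get_obs();print(o["position"],o["ee_rot"])
cv2.imwrite("pics/p5.png",cv2.convertScaleAbs(cv2.resize(np.hstack([t,s]),(780,360),interpolation=cv2.INTER_CUBIC),alpha=1.4))
E
```

```text
[0.52674764 0.06524218 0.13561949] [1.72215300e-03 9.99998511e-01 2.14298053e-05 1.06132496e-04]
```

View pics/p5.png

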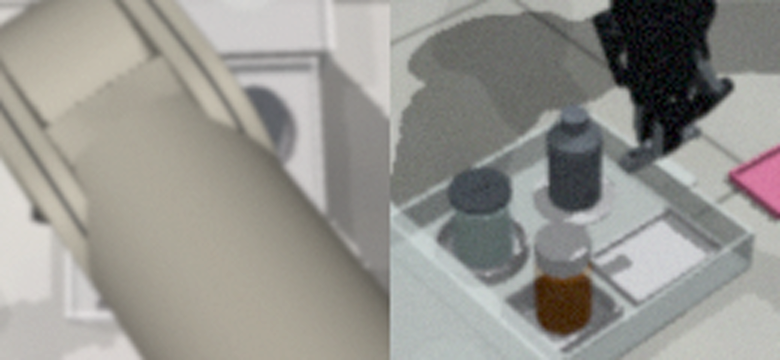

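The clipper is held level and lengthwise above the tray at scene (665,145). I'll lower it.

jog_arm(
  deltas=[
    {"gripper": 0.1, "offset": [0, 0, 0.03], "rotation": [0, 0, 0]},
    {"gripper": 0.1, "offset": [0, 0, 0.03], "rotation": [0, 0, 0]},
    {"gripper": 0.1, "offset": [0, 0, 0.03], "rotation": [0, 0, 0]},
    {"gripper": 0.1, "offset": [0, 0, 0.012], "rotation": [0, 0, 0]},
    {"gripper": 0.1, "offset": [0, 0, 0.006], "rotation": [0, 0, 0]},
    {"gripper": 0.1, "offset": [0, 0, 0.003], "rotation": [0, 0, 0]},
    {"gripper": 0.1, "offset": [0, 0, 0], "rotation": [0, 0, 0]},
  ],
)

```text
clock: 25.8
position: [0.5272, 0.0659, 0.0252]
ee_rot: [-0.0, 1.0, 0.0, 0.001]
ft_force: [-0.1, 0.3, -0.2]
grip_width: 0.145
grasp_force: 34.2
```

jog_arm(
  deltas=[
    {"gripper": 0.1, "offset": [0, 0, 0.0015], "rotation": [0, 0, 0]},
    {"gripper": 0.1, "offset": [0, 0, 0.001], "rotation": [0, 0, 0]},
    {"gripper": 0.1, "offset": [0, 0, 0], "rotation": [0, 0, 0]},
  ],
)

```text
clock: 26.1
position: [0.5275, 0.0656, 0.0234]
ee_rot: [-0.0, 1.0, -0.0, 0.001]
ft_force: [-4.4, -1.0, 13.1]
grip_width: 0.143
grasp_force: 36.0
```

Contact with the tray floor. I'll release, retreat up, then clear sideways.

jog_arm(
  deltas=[
    {"gripper": 0.2, "offset": [0, 0, -0.0005], "rotation": [0, 0, 0]},
    {"gripper": 0.25, "offset": [0, 0, 0], "rotation": [0, 0, 0]},
    {"gripper": 0.28, "offset": [0, 0, 0], "rotation": [0, 0, 0]},
    {"gripper": 0.28, "offset": [0, 0, 0], "rotation": [0, 0, 0]},
    {"gripper": 0.28, "offset": [0, 0, -0.01], "rotation": [0, 0, 0]},
    {"gripper": 0.28, "offset": [0, 0, -0.03], "rotation": [0, 0, 0]},
    {"gripper": 0.28, "offset": [0, 0, -0.03], "rotation": [0, 0, 0]},
    {"gripper": 0.28, "offset": [0, 0, -0.03], "rotation": [0, 0, 0]},
    {"gripper": 0.28, "offset": [0, 0, -0.03], "rotation": [0, 0, 0]},
    {"gripper": 0.28, "offset": [0, 0.03, -0.01], "rotation": [0, 0, 0]},
    {"gripper": 0.28, "offset": [0, 0.03, 0], "rotation": [0, 0, 0]},
    {"gripper": 0.28, "offset": [0, 0.03, 0], "rotation": [0, 0, 0]},
    {"gripper": 0.28, "offset": [0, 0.03, 0], "rotation": [0, 0, 0]},
    {"gripper": 0.28, "offset": [0, 0.03, 0], "rotation": [0, 0, 0]},
    {"gripper": 0.28, "offset": [0, 0.03, 0], "rotation": [0, 0, 0]},
    {"gripper": 0.28, "offset": [0, 0.03, 0], "rotation": [0, 0, 0]},
    {"gripper": 0.28, "offset": [0, 0.03, 0], "rotation": [0, 0, 0]},
    {"gripper": 0.28, "offset": [0, 0, 0], "rotation": [0, 0, 0]},
    {"gripper": 0.28, "offset": [0, 0, 0], "rotation": [0, 0, 0]},
  ],
)

```text
clock: 28.0
position: [0.526, 0.3063, 0.1628]
ee_rot: [-0.001, 1.0, 0.0, -0.0]
ft_force: [-0.4, -0.4, -0.5]
grip_width: 0.282
grasp_force: 0.0
```

```bash
python3 - <<'E'
from workcell import manip, imaging
import cv2,numpy as np
t=imaging.camera("top")[110:300,190:450]; s=imaging.camera("scene")[80:290,100:360]
print(manip.get_obs()["position"])
cv2.imwrite("pics/p6.png",cv2.convertScaleAbs(np.hstack([cv2.resize(t,(400,292),interpolation=2),cv2.resize(s,(400,292),interpolation=2)]),alpha=1.4))
E
```

```text
[0.52688811 0.30454154 0.16249317]
```

View pics/p6.png

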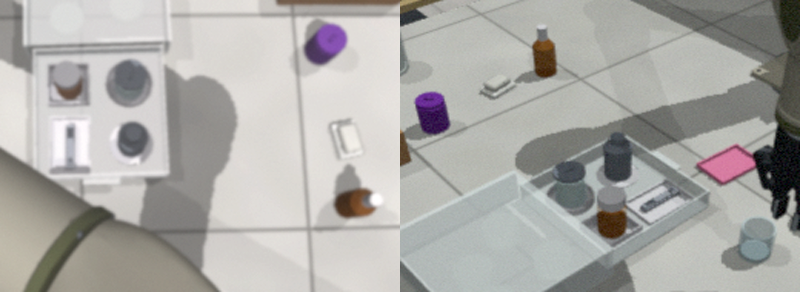

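All four are in place: bottle (68,80), jar (130,80), spacer (132,142) and clipper flat lengthwise (70,145). The tall bottle (355,203) and the open jar, scene (757,240), still stand. Handing in.

```bash
python3 -c "
from workcell import workorder
print(workorder.hand_in())"
```

```text
the job is handed in; nothing more can be done
None
```

The job is handed in at about 28 s on the robot clock: bottle in the square bin, lidded jar in the round cup, spacer over the peg and clipper flat lengthwise in the tray, with the tall bottle and open jar left standing where they were.

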